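# Load the test kiln and wind its lift down

## Robot

A 6-joint arm with a two-finger parallel gripper is mounted at the origin on a cart in front of the work surface, level with it; the furniture and walls round the work are solid. World frame = base frame: x ahead of the robot, y to its left, z up, the work surface at z = 0. Lengths are in m, angles in rad, forces in N, time in s.
With the tool pointing down it reaches from about 0.4 to 0.825 m from the base axis. Payload 7 kg.
Tool frame: the origin (TCP) lies at the very end of the fingers, on their centre line; the grasp point (between the pads) lies arm.hold_point_z behind it (arm.hold_point_z is the distance from the TCP to the grasp point, in m); z points along the fingers, y is the line along which they close (so a half turn about z gives the same grasp; the last joint's range is limited). The gripper opens to 88 mm and grips with 3 to 60 N. Pads are 19 mm wide; open, the fingers measure 130 mm over their backs; the gripper's body (78 mm by 193 mm) begins 47 mm behind the grasp point.
Start: joints at [-0.851, 0.359, 0.012, 0, -1.224, -0.288], TCP at [0.282, -0.613, 0.227] pointing down, gripper open.
Joint ranges: [-3.07, 3.07], [-1.43, 2.12], [-1.02, 1.25], [-3.03, 1.67], [-3.05, -0], [-3.03, 3.03]. Speed limits (rad/s): [2.39, 2.39, 3.01, 3.14, 3.14, 3.14].

## Interface

Orientations are given as [roll, pitch, yaw] about the fixed x, y, z axes, in that order (R = Rz(yaw) Ry(pitch) Rx(roll)).
In Python, from station import arm, eyes, ticket gives the robot as it stands (arm), with the cameras (eyes) and the job (ticket).
- The arm moves only by the shell command python3 nudge.py 'ROWS' [FORCE]. ROWS is a JSON list of rows, 1 to 20 of them, each an object with the fields aperture (the finger opening in m), trans (a list: dx, dy, dz in m), turn (a turn about the tool's z in rad); a field left out counts as zero (the opening has to be given); each row is the pose to reach, as a shift and turn from the pose commanded when the command began, along the tool's axes at that moment; what a row does not reach only later rows make up. A row lasts 1/12 s, in which the tool goes at most 0.0417 m and 0.125 rad, less where a joint would pass 70% of its speed; a pose out of reach is approached as far as the arm can. The fingers move at their own pace and stop on an object; FORCE is the grip in N (left out, the last holds). Time passes only in rows, so rows that do not move let the fingers close. It prints the time, the measured TCP pose, the force, the opening and the grip force at its end. Input that does not fit is refused with a message, and nothing moves.
- arm.get_state(): the state, without advancing time (a new reading comes with each control period).
- eyes.grab_frame(name): name is "side" or "top"; returns the picture (400x640x3 uint8, red, green, blue); there is no depth.
- eyes.camera_params(name): a dict with "fx", "fy", "cx", "cy" (pixels), "T" (4x4, takes a point from camera to world coordinates). Camera axes: x right, y down, z forward; pixel columns grow to the right and rows downward; lengths in m; the calibration is good to about 2 mm. A picture is of the moment at which its call begins. camera_params takes no time and is no camera call.
- ticket.job_done(): hands the job in; it is judged then, once.
The state is a dict: "t": time; "q": joint angles; "qd": joint speeds; "joint_efforts": joint torques, N m; "eef_pos": TCP position; "ee_rot": TCP orientation; "force": force on the tool from outside, world axes, zero at the start; "moment": the same for the moment, N m; "width": finger opening in m; "gripper_force": force on a finger pad.
Only numpy, scipy, OpenCV 4.12 (cv2) and the standard library are available. Lean on these libraries where they do the work, as an engineer would, in place of code of your own. Each camera call takes 0.05 s, during which the arm holds its last target. There are 200 camera calls.

## Task

Take the blue-tipped clay test bar out of its wooden stand and set it gently, upright, all the way down in the pocket of the white block on the raised lift of the little test kiln. Let go of it, then turn the red-handled crank clockwise (seen from above) about one and a half turns, regrasping as needed, until the lift is fully down at its stop. Lower the lift by the crank only, never push the bar hard, and leave the jars and the tape where they stand.

Things in the scene. Friction and masses are not known exactly. Their poses are not given: they have to be found in the camera images.
- test_bar: Loose flat clay bar standing on end, terracotta with a blue glazed upper part: 14 mm thick (its x), 28 mm wide (its y), 130 mm tall (its z), 90 g. Origin at the centre of its lower end. At the start it stands in the stand with its lower 30 mm in the stand's pocket, free to lift straight up. Grip it across the 14 mm near the top.
- bar_stand: Fixed light wooden block, 70 x 70 mm, 36 mm high, with a pocket 30 mm deep in its top that holds the bar. Origin at the centre of its underside.
- kiln: Fixed test kiln: square open-topped box 156 x 156 mm, rim 150 mm high, inside opening 110 x 110 mm; origin under its centre at table height, z up. The gearbox (green, 72 x 72 mm, 56 mm high) with the crank stands 200 mm from the kiln's centre towards the kiln's -y.
- pocket_mouth (a point): Centre of the pocket's mouth in the top of the white setter block (66 mm in x, 52 mm in y) on the lift. The pocket is 18 mm wide in x and 32 mm in y, 45 mm deep, with a 3 mm chamfer; its axes turn with the kiln's and the point moves with the lift. At the start the mouth is 0.185 to 0.196 m above the table, well over the kiln rim; at the lower stop at 0.083 m.
- lift (a joint): How far the lift has been lowered (m): 0 at the top, 0.113 at the lower stop. Driven by the crank, 12 mm per rad (75 mm a turn); it stays where it is left, and should not be pushed.
- crank (a joint): Turn of the crank (rad), growing clockwise seen from above: 0 at the upper stop, 9.4 (1.5 turns) at the lower stop. Starts anywhere from 0 to 0.9. Friction only, about 8 N at the grip; stays where it is left.
- crank_axis (a point): Point on the crank's vertical axis, 110 mm above the table, level with the middle of the grip. Axes as the kiln's. Everything of the crank but its grip lies below 87 mm height.
- crank_grip (a point): Middle of the crank's upright red grip, 110 mm above the table, 55 mm from the axis. The grip does not spin on the crank: it is a flat-sided bar 28 mm along the crank arm, 16 mm across it, and its top is 134 mm above the table; the steel boss below it ends at 76 mm. The point turns with the crank; its x axis lies along the arm (from the grip to the axis), its y axis across it.
- jar_fern: Bystander: large glaze jar with a white lid and blue-green label, 60 mm across, 84 mm tall, origin under its centre.
- masking_tape: Bystander: flat roll of masking tape, 96 mm across, 25 mm tall, origin under its centre.
- jar_plum: Bystander: small glaze jar with a white lid, 52 mm across, 69 mm tall, origin under its centre.

How it is judged:
By the outcome, as a careful person would: the job done as asked, in the order asked, and still so for the second after the job is handed in, with the robot touching nothing.
It also fails if it takes over 72 s, if anything falls off the work surface, if the arm or the gripper's body presses on something with over 40 N, if the wrist force passes 120 N, or if a joint passes its speed limit or range.

## Working session

There is one attempt and no reset: what is moved stays moved. The work goes in short steps, Python scripts to look and compute and a shell command to move; the robot and the scene stay as the last step left them, time stands still between calls to the robot, and variables do not carry over. Pictures are saved under pics/ and viewed, at most 10 in all, crops included, and the job is handed in when it is done.

```bash
ls; mkdir -p pics; python3 - <<'E'
from station import arm, eyes, ticket
import cv2,numpy as np
for n in("side","top"):
    im=eyes.grab_frame(n);np.save(f"pics/{n}0.npy",im);cv2.imwrite(f"pics/{n}0.png",im[:,:,::-1])
    p=eyes.camera_params(n);print(n,p["fx"],p["fy"],p["cx"],p["cy"],np.round(p["T"],4).tolist())
print(arm.hold_point_z,arm.get_state())
E
```

```text
nudge.py
pics
station.py
side 464.1834512908361 464.1834512908361 326.93398627395294 190.89840990802512 [[-0.917, -0.142, 0.3729, 0.0633], [-0.399, 0.32, -0.8593, 1.0081], [0.0028, -0.9367, -0.3501, 0.5676], [0.0, 0.0, 0.0, 1.0]]
top 423.15102223720476 423.15102223720476 320.3008767890293 192.92259730749961 [[0.0046, -0.9967, 0.0805, 0.4186], [-1.0, -0.0051, -0.0058, -0.0133], [0.0062, -0.0805, -0.9967, 1.0877], [0.0, 0.0, 0.0, 1.0]]
0.0188 {'t': 0.1, 'q': array([-8.50888817e-01,  3.59314825e-01,  1.11575410e-02, -3.24535200e-04,
       -1.22407918e+00, -2.88143351e-01]), 'qd': array([ 0.00025929, -0.00247859,  0.00335351,  0.00140924,  0.0013073 ,
        0.00109187]), 'joint_efforts': array([-1.32475521e-03, -5.84165275e+01,  2.93751973e+01,  7.01553002e+00,
        1.02152795e-02, -2.72342362e-05]), 'eef_pos': array([ 0.28229875, -0.61265943,  0.22571684]), 'ee_rot': array([ 3.14012518e+00, -1.16764894e-04, -2.70993891e+00]), 'force': array([-0.83433022, -0.7409616 ,  0.67011729]), 'moment': array([-0.00044382, -0.03778216, -0.00359422]), 'gripper_force': 0.0, 'width': 0.08756071940604625}
```

View pics/side0.png

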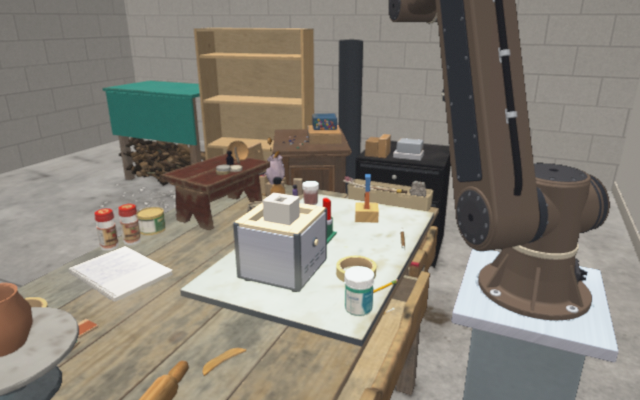

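View pics/top0.png

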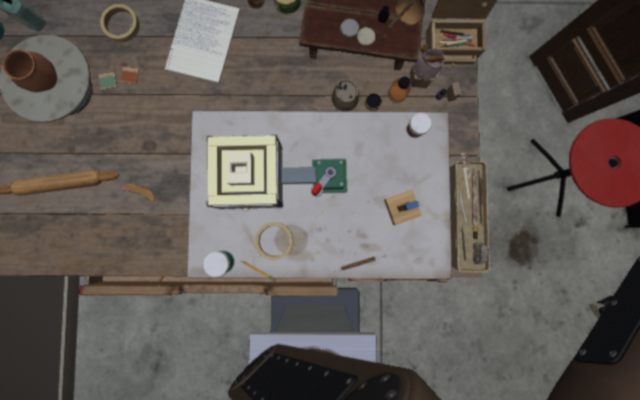

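Overview: the kiln is at top-view (243,171), the gearbox at (329,176), the red grip near (319,186), and the bar in its stand near (405,207). I'll enlarge these areas next.

```bash
python3 - <<'E'
import cv2,numpy as np
def crop(n,x0,y0,w,h,s):
    c=np.load(f"pics/{n}0.npy")[y0:y0+h,x0:x0+w,::-1]
    c=cv2.resize(c,None,fx=s,fy=s,interpolation=cv2.INTER_CUBIC)
    for x in range(-(-x0//10)*10,x0+w,10):
        cv2.line(c,((x-x0)*s,0),((x-x0)*s,10 if x%50 else 25),(255,0,255),1)
        if x%20==0: cv2.putText(c,str(x),((x-x0)*s+2,20),0,.35,(255,0,255),1)
    for y in range(-(-y0//10)*10,y0+h,10):
        cv2.line(c,(0,(y-y0)*s),(10 if y%50 else 25,(y-y0)*s),(255,0,255),1)
        cv2.putText(c,str(y),(12,(y-y0)*s+4),0,.35,(255,0,255),1)
    return c
cv2.imwrite("pics/c1.png",np.vstack([crop("top",200,128,160,85,5)[:, :800]]))
a=crop("top",375,180,60,50,6);b=crop("side",230,165,160,120,5)
b2=crop("side",300,165,88,80,4)
a2=cv2.resize(a,None,fx=1,fy=1)
w=np.zeros((600,800,3),np.uint8);w[:300,:360]=a
s1=crop("side",230,185,110,75,4);w[300:600,:440]=s1
s2=crop("side",345,165,50,60,5);w[:300,500:750]=s2
s3=crop("side",310,190,40,55,5);w[320:595,500:700]=s3
cv2.imwrite("pics/c2.png",w)
E
```

```text
(no output)
```

View pics/c1.png

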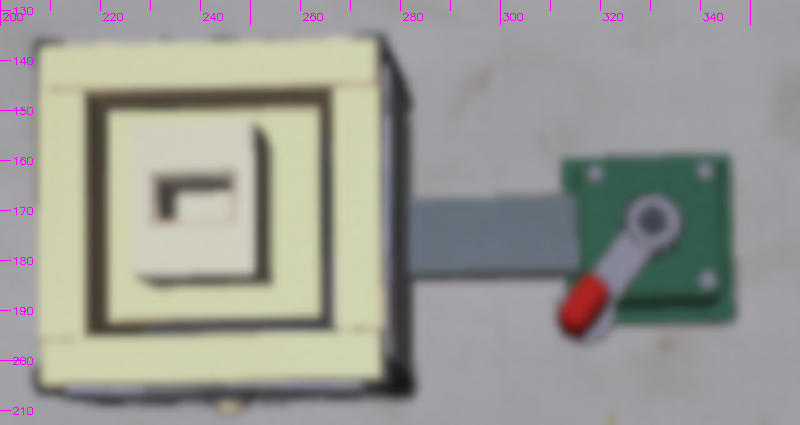

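View pics/c2.png

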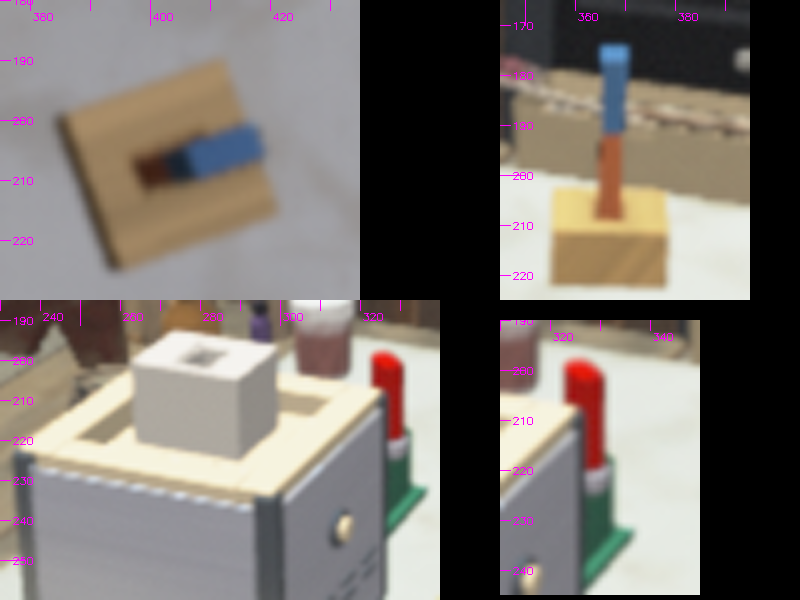

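Readings. Top view, converted from the crop: block pocket centre (238.4,167.0), bar top (412.4,204.9), grip top about (316.6,187.4). Side view: pocket (280.6,198.1), bar top (367.6,175.4), grip top about (326.4,199.8).

```bash
cat > h.py <<'E'
from station import arm, eyes, ticket
import numpy as np, cv2
P={n:eyes.camera_params(n) for n in("side","top")}
def ray(n,uv):
    p=P[n];d=p["T"][:3,:3]@np.array([(uv[0]-p["cx"])/p["fx"],(uv[1]-p["cy"])/p["fy"],1]);return p["T"][:3,3],d/np.linalg.norm(d)
def at(n,uv,z):
    o,d=ray(n,uv);return o+d*(z-o[2])/d[2]
def tri(a,b):
    A=np.zeros((3,3));v=np.zeros(3);rs=[ray("top",a),ray("side",b)]
    for o,d in rs:
        M=np.eye(3)-np.outer(d,d);A+=M;v+=M@o
    x=np.linalg.solve(A,v);return x,[np.linalg.norm((np.eye(3)-np.outer(d,d))@(x-o))for o,d in rs]
def proj(n,x):
    p=P[n];c=np.linalg.inv(p["T"])@np.append(x,1);return np.array([p["fx"]*c[0]/c[2]+p["cx"],p["fy"]*c[1]/c[2]+p["cy"]])
E
python3 - <<'E'
from h import *
np.set_printoptions(precision=4,suppress=True)
f=lambda x,y:(200+(x+.5)/5-.5,128+(y+.5)/5-.5)
for nm,pts,z in[("rimout",[(40,42),(380,37),(383,384),(40,387)],.15),("rimin",[(87,92),(331,88),(332,328),(88,334)],.15),("block",[(135,124),(252,122),(254,275),(135,277)],.19),("pocket",[(152,172),(235,171),(236,222),(152,222)],.19)]:
    w=np.array([at("top",f(*q),z)[:2] for q in pts]);print(nm,w.mean(0),"yaw",[round(float(np.arctan2(d[1],d[0])),3) for d in(w[0]-w[3],w[1]-w[2])],[round(float(np.arctan2(d[0],-d[1])),3) for d in(w[1]-w[0],w[2]-w[3])], np.linalg.norm(w[1]-w[0]),np.linalg.norm(w[3]-w[0]))
print("pocket",tri((238.4,167.0),(280.6,198.1)))
print("grip",tri((316.6,187.4),(326.4,199.8)),at("top",(316.6,187.4),.134),at("side",(326.4,199.8),.134))
print("axis",at("top",f(653,220),.08))
print("bar",tri((412.4,204.9),(367.6,175.4)),at("top",(412.4,204.9),.136),at("side",(367.6,175.4),.136))
g=lambda x,y:(375+(x+.5)/6-.5,180+(y+.5)/6-.5)
w=np.array([at("top",g(*q),.036)[:2] for q in[(60,115),(222,60),(277,210),(115,268)]]);print("stand",w.mean(0),[round(float(np.arctan2(d[1],d[0])),3) for d in(w[0]-w[3],w[1]-w[2])],[round(float(np.arctan2(d[0],-d[1])),3) for d in(w[1]-w[0],w[2]-w[3])])
E
```

```text
rimout [0.545  0.1566] yaw [0.026, 0.022] [0.021, 0.014] 0.15248913674961415 0.15501168470654692
rimin [0.5457 0.1572] yaw [0.028, 0.019] [0.022, 0.03] 0.10922035764760445 0.10876351665340878
block [0.5448 0.1567] yaw [0.022, 0.031] [0.023, 0.022] 0.05006939668399405 0.06589409081380006
pocket [0.5459 0.1568] yaw [0.022, 0.038] [0.018, 0.005] 0.035453204942630295 0.021540473948758233
pocket (array([0.5462, 0.1573, 0.1865]), [np.float64(8.339497937209263e-05), np.float64(8.339497937189536e-05)])
grip (array([ 0.5079, -0.0107,  0.1278]), [np.float64(0.000924026826723697), np.float64(0.0009240268267235916)]) [ 0.5081 -0.0104  0.134 ] [0.5007 0.0034 0.134 ]
axis [ 0.5515 -0.0427  0.08  ]
bar (array([ 0.4694, -0.2274,  0.1327]), [np.float64(0.00021556743035041967), np.float64(0.00021556743035034342)]) [ 0.4695 -0.2266  0.136 ] [ 0.4661 -0.2181  0.136 ]
stand [ 0.4701 -0.2247] [0.338, 0.34] [0.331, 0.346]
```

```bash
cat >> h.py <<'E'
def goto(x,y,z,yaw):
    s=arm.get_state();c=s["ee_rot"][2];d=np.array([x,y,z])-s["eef_pos"]
    t=(c-yaw+np.pi)%(2*np.pi)-np.pi
    print("dx %.4f dy %.4f dz %.4f turn %.3f"%(d[0]*np.cos(c)+d[1]*np.sin(c),d[0]*np.sin(c)-d[1]*np.cos(c),-d[2],t),"dist %.3f"%np.linalg.norm(d),"q",np.round(s["q"],2),"t",s["t"])
E
python3 -c "
from h import *
goto(.4697,-.226,.226,-1.232)"
python3 nudge.py '[{"aperture":0.05,"trans":[-0.332,0.2728,0],"turn":-1.478},{"aperture":0.05,"trans":[-0.332,0.2728,0],"turn":-1.478},{"aperture":0.05,"trans":[-0.332,0.2728,0],"turn":-1.478},{"aperture":0.05,"trans":[-0.332,0.2728,0],"turn":-1.478},{"aperture":0.05,"trans":[-0.332,0.2728,0],"turn":-1.478},{"aperture":0.05,"trans":[-0.332,0.2728,0],"turn":-1.478},{"aperture":0.05,"trans":[-0.332,0.2728,0],"turn":-1.478},{"aperture":0.05,"trans":[-0.332,0.2728,0],"turn":-1.478},{"aperture":0.05,"trans":[-0.332,0.2728,0],"turn":-1.478},{"aperture":0.05,"trans":[-0.332,0.2728,0],"turn":-1.478},{"aperture":0.05,"trans":[-0.332,0.2728,0],"turn":-1.478},{"aperture":0.05,"trans":[-0.332,0.2728,0],"turn":-1.478},{"aperture":0.05,"trans":[-0.332,0.2728,0],"turn":-1.478},{"aperture":0.05,"trans":[-0.332,0.2728,0],"turn":-1.478},{"aperture":0.05,"trans":[-0.332,0.2728,0],"turn":-1.478}]' 20
python3 - <<'E'
from h import *
goto(.4697,-.226,.097,-1.232)
c=[]
for n,(x,y,w,h) in dict(top=(375,170,80,60),side=(330,130,80,110)).items():
    im=eyes.grab_frame(n)[y:y+h,x:x+w,::-1];c.append(cv2.resize(im,(400,int(400*h/w)),interpolation=2))
m=np.zeros((600,800,3),np.uint8)
for i,k in enumerate(c): m[:k.shape[0],400*i:400*i+400]=k
cv2.imwrite("pics/d.png",m)
E
```

```text
t: 1.35
eef_pos: [0.4695, -0.2267, 0.2264]
ee_rot: [3.141, 0.0, -1.236]
force: [-0.9, 0.3, 0.0]
width: 0.05
gripper_force: 0.0
dx -0.0006 dy -0.0004 dz 0.1294 turn -0.004 dist 0.129 q [-0.07  0.11 -0.32 -0.   -1.14  0.41] t 1.35
```

View pics/d.png

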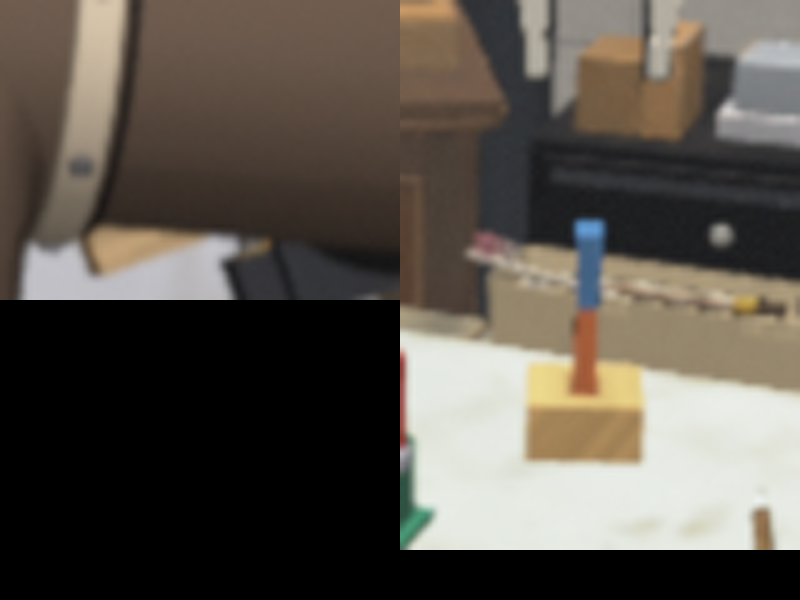

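The side view shows the open fingers straddling the bar's line, at crop x 537 and 658 with the bar at 590. I'll descend and grip.

```bash
python3 nudge.py '[{"aperture":0.05,"trans":[0,0,0.04]},{"aperture":0.05,"trans":[0,0,0.08]},{"aperture":0.05,"trans":[0,0,0.11]},{"aperture":0.05,"trans":[0,0,0.129]},{"aperture":0.05,"trans":[0,0,0.129]},{"aperture":0.03,"trans":[0,0,0.129]},{"aperture":0.018,"trans":[0,0,0.129]},{"aperture":0,"trans":[0,0,0.129]},{"aperture":0,"trans":[0,0,0.129]},{"aperture":0,"trans":[0,0,0.129]},{"aperture":0,"trans":[0,0,0.129]}]' 20
```

```text
t: 2.37
eef_pos: [0.4703, -0.2264, 0.0984]
ee_rot: [-3.14, -0.001, -1.232]
force: [0.0, 0.4, 0.3]
width: 0.0162
gripper_force: 0.0
```

```bash
python3 nudge.py '[{"aperture":0},{"aperture":0},{"aperture":0},{"aperture":0}]' 20
```

```text
t: 2.7
eef_pos: [0.4703, -0.2264, 0.0983]
ee_rot: [-3.141, -0.001, -1.231]
force: [-0.4, 0.9, 6.3]
width: 0.014
gripper_force: 20.0
```

```bash
python3 nudge.py '[{"aperture":0,"trans":[0,0,-0.02]},{"aperture":0,"trans":[0,0,-0.06]},{"aperture":0,"trans":[0,0,-0.1]},{"aperture":0,"trans":[0,0,-0.14]},{"aperture":0,"trans":[0,0,-0.18]},{"aperture":0,"trans":[0,0,-0.21]},{"aperture":0,"trans":[0,0,-0.225]},{"aperture":0,"trans":[0,0,-0.225]}]' 20; python3 -c "
from h import *
goto(.5457,.157,.322,-1.549)"
```

```text
t: 3.37
eef_pos: [0.4712, -0.2268, 0.3268]
ee_rot: [-3.136, -0.004, -1.232]
force: [0.9, -0.2, -0.5]
width: 0.0141
gripper_force: 20.0
dx -0.3371 dy -0.1980 dz 0.0048 turn 0.317 dist 0.391 q [-0.07  0.05 -0.16  0.   -1.36  0.41] t 3.3667
```

```bash
python3 nudge.py '[{"aperture":0,"trans":[-0.034,-0.02,0],"turn":0.03},{"aperture":0,"trans":[-0.068,-0.04,0],"turn":0.06},{"aperture":0,"trans":[-0.102,-0.06,0],"turn":0.1},{"aperture":0,"trans":[-0.136,-0.08,0],"turn":0.13},{"aperture":0,"trans":[-0.17,-0.1,0],"turn":0.16},{"aperture":0,"trans":[-0.204,-0.12,0],"turn":0.2},{"aperture":0,"trans":[-0.238,-0.14,0],"turn":0.23},{"aperture":0,"trans":[-0.272,-0.16,0],"turn":0.26},{"aperture":0,"trans":[-0.3,-0.176,0],"turn":0.29},{"aperture":0,"trans":[-0.323,-0.19,0],"turn":0.317},{"aperture":0,"trans":[-0.335,-0.197,0],"turn":0.317},{"aperture":0,"trans":[-0.3371,-0.198,0],"turn":0.317},{"aperture":0,"trans":[-0.3371,-0.198,0],"turn":0.317},{"aperture":0,"trans":[-0.3371,-0.198,0],"turn":0.317}]' 20
python3 - <<'E'
from h import *
goto(.5457,.157,.322,-1.549)
c=[]
for n,(x,y,w,h,s) in dict(top=(195,130,100,90,4),side=(240,110,80,120,5)).items():
    im=eyes.grab_frame(n)[y:y+h,x:x+w,::-1];c.append(cv2.resize(im,None,fx=s,fy=s,interpolation=2))
m=np.zeros((600,800,3),np.uint8)
for i,k in enumerate(c): m[:k.shape[0],400*i:400*i+400]=k
cv2.imwrite("pics/e.png",m)
p=arm.get_state()["eef_pos"];print(proj("side",p-[0,0,.0923]),proj("top",p-[0,0,.0923]))
E
```

```text
t: 4.53
eef_pos: [0.544, 0.1567, 0.3219]
ee_rot: [3.14, -0.001, -1.549]
force: [0.5, 0.1, -1.9]
width: 0.014
gripper_force: 20.0
dx -0.0003 dy -0.0017 dz -0.0001 turn 0.000 dist 0.002 q [ 0.63  0.13 -0.07 -0.   -1.37 -0.6 ] t 4.5333
[280.94247706 179.69062287] [234.93210175 164.95659745]
```

View pics/e.png

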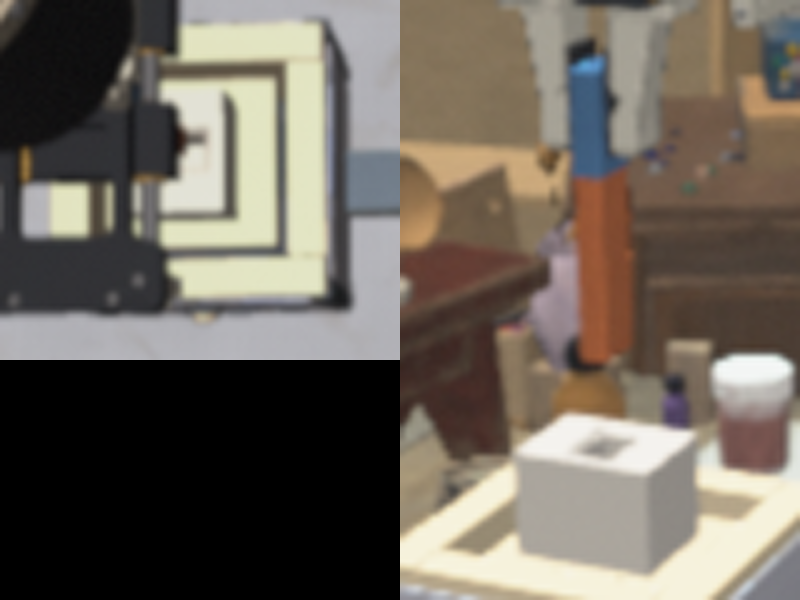

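The side view has the bar bottom at crop (606,353), which is pixel (280.9,180.2), against a predicted (280.9,179.7). The pocket sits directly below at column 280.6, so the alignment is good. I'll descend with a 1 mm correction.

```bash
python3 nudge.py '[{"aperture":0,"trans":[-0.0003,-0.001,0.02]},{"aperture":0,"trans":[-0.0003,-0.001,0.032]},{"aperture":0,"trans":[-0.0003,-0.001,0.038]},{"aperture":0,"trans":[-0.0003,-0.001,0.043]},{"aperture":0,"trans":[-0.0003,-0.001,0.048]},{"aperture":0,"trans":[-0.0003,-0.001,0.052]},{"aperture":0,"trans":[-0.0003,-0.001,0.056]},{"aperture":0,"trans":[-0.0003,-0.001,0.056]}]' 20
```

```text
t: 5.3
eef_pos: [0.5452, 0.1576, 0.266]
ee_rot: [3.141, -0.0, -1.549]
force: [-0.5, -0.7, -1.0]
width: 0.0139
gripper_force: 20.0
```

```bash
python3 nudge.py '[{"aperture":0,"trans":[0,0,0.006]},{"aperture":0,"trans":[0,0,0.012]},{"aperture":0,"trans":[0,0,0.017]},{"aperture":0,"trans":[0,0,0.02]},{"aperture":0,"trans":[0,0,0.022]},{"aperture":0,"trans":[0,0,0.022]}]' 20; python3 nudge.py '[{"aperture":0,"trans":[0,0,0.001]},{"aperture":0,"trans":[0,0,0.002]},{"aperture":0,"trans":[0,0,0.003]},{"aperture":0,"trans":[0,0,0.003]}]' 20
```

```text
t: 5.8
eef_pos: [0.5453, 0.1577, 0.244]
ee_rot: [3.141, -0.0, -1.549]
force: [-1.1, -0.7, -1.5]
width: 0.014
gripper_force: 20.0
t: 6.13
eef_pos: [0.5454, 0.1578, 0.2415]
ee_rot: [3.142, 0.0, -1.549]
force: [-0.5, 0.1, -0.9]
width: 0.0143
gripper_force: 20.0
```

Bar bottom is at about 0.149 m and still free.

```bash
for i in 1 2; do python3 nudge.py '[{"aperture":0,"trans":[0,0,0.0007]},{"aperture":0,"trans":[0,0,0.0014]},{"aperture":0,"trans":[0,0,0.002]},{"aperture":0,"trans":[0,0,0.002]}]' 20 | egrep 'pos|force'; done
```

```text
eef_pos: [0.5454, 0.1578, 0.2394]
force: [-0.0, -0.2, -0.8]
gripper_force: 20.0
eef_pos: [0.5454, 0.1577, 0.2374]
force: [-0.0, 0.7, -1.4]
gripper_force: 20.0
```

```bash
python3 nudge.py '[{"aperture":0,"trans":[0,0,0.0005]},{"aperture":0,"trans":[0,0,0.001]},{"aperture":0,"trans":[0,0,0.0015]},{"aperture":0,"trans":[0,0,0.0015]}]' 20 | egrep 'pos|force'
```

```text
eef_pos: [0.5454, 0.1577, 0.236]
force: [-0.1, 0.5, -0.9]
gripper_force: 20.0
```

```bash
python3 nudge.py '[{"aperture":0,"trans":[0,0,0.0005]},{"aperture":0,"trans":[0,0,0.001]},{"aperture":0,"trans":[0,0,0.001]}]' 20 | egrep 'pos|force'
```

```text
eef_pos: [0.5456, 0.1578, 0.2354]
force: [-0.9, 0.2, 1.1]
gripper_force: 20.0
```

```bash
python3 nudge.py '[{"aperture":0,"trans":[0,0,0.0005]},{"aperture":0,"trans":[0,0,0.0005]}]' 20 | egrep 'pos|force'
```

```text
eef_pos: [0.5456, 0.1577, 0.2353]
force: [-1.9, -0.1, 5.3]
gripper_force: 20.0
```

It's on the pocket floor, with a gentle 5 N. I'll release and retreat upward.

```bash
python3 nudge.py '[{"aperture":0.016},{"aperture":0.02},{"aperture":0.03},{"aperture":0.04},{"aperture":0.045},{"aperture":0.045,"trans":[0,0,-0.02]},{"aperture":0.045,"trans":[0,0,-0.045]},{"aperture":0.045,"trans":[0,0,-0.075]},{"aperture":0.045,"trans":[0,0,-0.08]},{"aperture":0.045,"trans":[0,0,-0.08]}]' 20
python3 - <<'E'
from h import *
c=[]
for n,(x,y,w,h,s) in dict(top=(195,130,160,90,2.5),side=(240,110,100,150,4)).items():
    im=eyes.grab_frame(n)[y:y+h,x:x+w,::-1];c.append(cv2.resize(im,None,fx=s,fy=s,interpolation=2))
m=np.zeros((600,800,3),np.uint8)
for i,k in enumerate(c): m[:k.shape[0],400*i:400*i+k.shape[1]]=k
cv2.imwrite("pics/f.png",m)
a=np.arctan2(.0325,-.042);print("arm angle",a); goto(.550+.055*np.cos(a),-.043+.055*np.sin(a),.315,a+np.pi);goto(.550+.055*np.cos(a),-.043+.055*np.sin(a),.315,a)
E
```

```text
t: 8.38
eef_pos: [0.5465, 0.1582, 0.3172]
ee_rot: [-3.137, 0.002, -1.549]
force: [-1.1, 0.0, -0.1]
width: 0.0447
gripper_force: 0.0
arm angle 2.483026771166067
dx 0.1662 dy 0.0424 dz -0.0009 turn -0.890 dist 0.172 q [ 0.63  0.14 -0.09 -0.   -1.35 -0.6 ] t 8.4833
dx 0.1662 dy 0.0424 dz -0.0009 turn 2.251 dist 0.172 q [ 0.63  0.14 -0.09 -0.   -1.35 -0.6 ] t 8.4833
```

View pics/f.png

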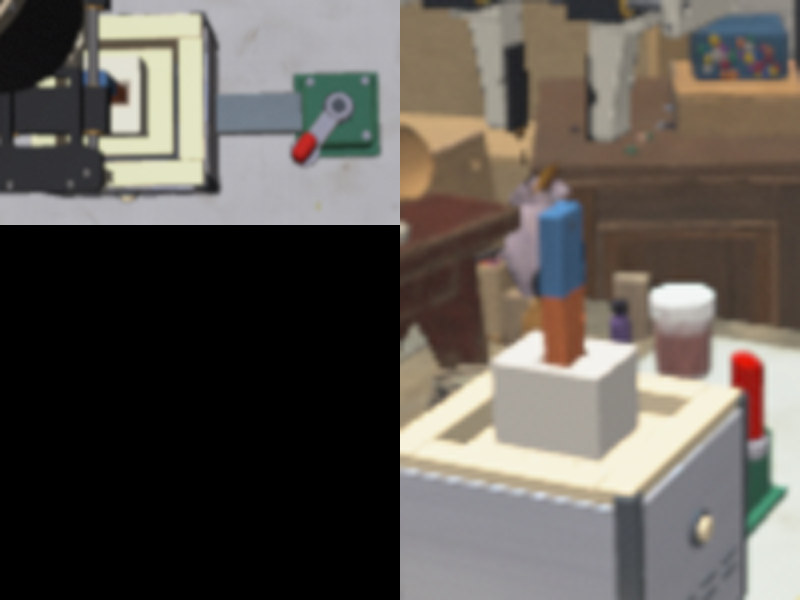

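The bar stands upright and seated in the block. On to the crank: I'll move above the grip at this height, then descend.

```bash
python3 nudge.py '[{"aperture":0.045,"trans":[0.041,0.008,0],"turn":-0.1},{"aperture":0.045,"trans":[0.08,0.02,0],"turn":-0.2},{"aperture":0.045,"trans":[0.12,0.03,0],"turn":-0.32},{"aperture":0.045,"trans":[0.15,0.04,0],"turn":-0.44},{"aperture":0.045,"trans":[0.1662,0.0424,0],"turn":-0.56},{"aperture":0.045,"trans":[0.1662,0.0424,0.04],"turn":-0.68},{"aperture":0.045,"trans":[0.1662,0.0424,0.08],"turn":-0.8},{"aperture":0.045,"trans":[0.1662,0.0424,0.12],"turn":-0.89},{"aperture":0.045,"trans":[0.1662,0.0424,0.14],"turn":-0.89},{"aperture":0.045,"trans":[0.1662,0.0424,0.14],"turn":-0.89},{"aperture":0.045,"trans":[0.1662,0.0424,0.14],"turn":-0.89}]' 25
python3 - <<'E'
from h import *
a=2.483;goto(.550+.055*np.cos(a),-.043+.055*np.sin(a),.097,a+np.pi)
x,y,w,h=290,150,80,80
im=eyes.grab_frame("side")[y:y+h,x:x+w,::-1];cv2.imwrite("pics/g.png",cv2.resize(im,None,fx=6,fy=6,interpolation=2))
E
```

```text
t: 9.4
eef_pos: [0.5059, -0.0098, 0.1734]
ee_rot: [3.138, 0.002, -0.659]
force: [-0.1, 1.0, 1.2]
width: 0.0449
gripper_force: 0.0
dx 0.0002 dy -0.0008 dz 0.0764 turn -0.001 dist 0.076 q [ 0.37  0.13 -0.43  0.   -1.02  0.54] t 9.4
```

View pics/g.png

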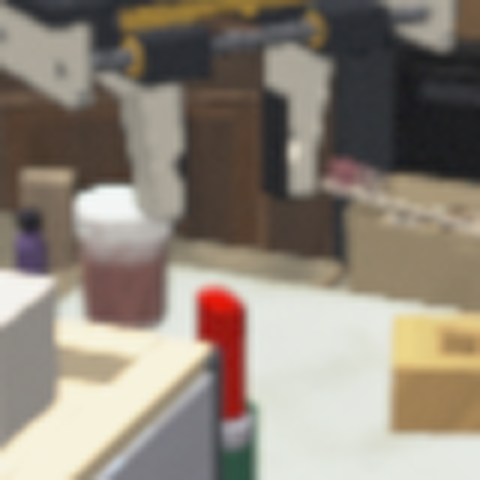

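The fingers straddle the grip: tip midpoint at crop x≈232, grip at ≈222. I'll descend and close.

```bash
python3 nudge.py '[{"aperture":0.045,"trans":[0,-0.001,0.035]},{"aperture":0.045,"trans":[0,-0.001,0.06]},{"aperture":0.045,"trans":[0,-0.001,0.0765]},{"aperture":0.045,"trans":[0,-0.001,0.0765]},{"aperture":0.02,"trans":[0,-0.001,0.0765]},{"aperture":0,"trans":[0,-0.001,0.0765]},{"aperture":0,"trans":[0,-0.001,0.0765]},{"aperture":0,"trans":[0,-0.001,0.0765]},{"aperture":0,"trans":[0,-0.001,0.0765]},{"aperture":0,"trans":[0,-0.001,0.0765]},{"aperture":0,"trans":[0,-0.001,0.0765]},{"aperture":0,"trans":[0,-0.001,0.0765]}]' 25; python3 -c "
import numpy as np
for i in range(1,21):
  t=.12*i;print('[0,%.4f,%.4f,0,%.2f]'%(.055-.055*np.cos(t),-.055*np.sin(t),t),end=',')"
```

```text
t: 10.45
eef_pos: [0.5078, -0.0085, 0.0991]
ee_rot: [-3.141, -0.001, -0.658]
force: [-2.4, 0.1, 7.7]
width: 0.0161
gripper_force: 25.0
[0,0.0004,-0.0066,0,0.12],[0,0.0016,-0.0131,0,0.24],[0,0.0035,-0.0194,0,0.36],[0,0.0062,-0.0254,0,0.48],[0,0.0096,-0.0311,0,0.60],[0,0.0137,-0.0363,0,0.72],[0,0.0183,-0.0410,0,0.84],[0,0.0235,-0.0451,0,0.96],[0,0.0291,-0.0485,0,1.08],[0,0.0351,-0.0513,0,1.20],[0,0.0414,-0.0533,0,1.32],[0,0.0478,-0.0545,0,1.44],[0,0.0544,-0.0550,0,1.56],[0,0.0610,-0.0547,0,1.68],[0,0.0675,-0.0536,0,1.80],[0,0.0738,-0.0517,0,1.92],[0,0.0799,-0.0491,0,2.04],[0,0.0856,-0.0457,0,2.16],[0,0.0908,-0.0417,0,2.28],[0,0.0956,-0.0372,0,2.40],
```

```bash
python3 nudge.py '[{"aperture":0,"trans":[0.0004,-0.0066,0],"turn":0.12},{"aperture":0,"trans":[0.0016,-0.0131,0],"turn":0.24},{"aperture":0,"trans":[0.0035,-0.0194,0],"turn":0.36},{"aperture":0,"trans":[0.0062,-0.0254,0],"turn":0.48},{"aperture":0,"trans":[0.0096,-0.0311,0],"turn":0.60},{"aperture":0,"trans":[0.0137,-0.0363,0],"turn":0.72},{"aperture":0,"trans":[0.0183,-0.0410,0],"turn":0.84},{"aperture":0,"trans":[0.0235,-0.0451,0],"turn":0.96}]' 25; python3 -c "
from h import *
p=arm.get_state();print(p['eef_pos'],p['moment'],p['q']);d=p['eef_pos'][:2]-[.55,-.043];print(np.hypot(*d),np.arctan2(d[1],d[0])-np.pi)"
```

```text
t: 11.12
eef_pos: [0.5536, 0.0133, 0.0991]
ee_rot: [-3.141, 0.0, -1.624]
force: [-4.6, 2.0, 9.2]
width: 0.016
gripper_force: 24.9
[0.55362427 0.0132852  0.09909   ] [0.77710575 2.08771786 0.08009789] [ 3.77430487e-01  2.79424578e-01 -4.24006133e-01 -4.20750860e-04
 -8.67025760e-01 -4.30412603e-01]
0.05640176728948221 -1.6350988021520565
```

```bash
python3 nudge.py '[{"aperture":0,"trans":[0.0004,-0.0066,0],"turn":0.12},{"aperture":0,"trans":[0.0016,-0.0131,0],"turn":0.24},{"aperture":0,"trans":[0.0035,-0.0194,0],"turn":0.36},{"aperture":0,"trans":[0.0062,-0.0254,0],"turn":0.48},{"aperture":0,"trans":[0.0096,-0.0311,0],"turn":0.60},{"aperture":0,"trans":[0.0137,-0.0363,0],"turn":0.72},{"aperture":0,"trans":[0.0183,-0.0410,0],"turn":0.84},{"aperture":0,"trans":[0.0235,-0.0451,0],"turn":0.96},{"aperture":0,"trans":[0.0291,-0.0485,0],"turn":1.08},{"aperture":0,"trans":[0.0351,-0.0513,0],"turn":1.20},{"aperture":0,"trans":[0.0414,-0.0533,0],"turn":1.32},{"aperture":0,"trans":[0.0478,-0.0545,0],"turn":1.44},{"aperture":0,"trans":[0.0544,-0.0550,0],"turn":1.56},{"aperture":0,"trans":[0.0610,-0.0547,0],"turn":1.68},{"aperture":0,"trans":[0.0675,-0.0536,0],"turn":1.80},{"aperture":0,"trans":[0.0738,-0.0517,0],"turn":1.92},{"aperture":0,"trans":[0.0799,-0.0491,0],"turn":2.04},{"aperture":0,"trans":[0.0856,-0.0457,0],"turn":2.16},{"aperture":0,"trans":[0.0856,-0.0457,0],"turn":2.16}]' 25; python3 -c "
from h import *
p=arm.get_state();print(p['eef_pos'],p['moment'],p['q']);d=p['eef_pos'][:2]-[.55,-.043];print(np.hypot(*d),np.arctan2(d[1],d[0])-np.pi)"
```

```text
t: 12.7
eef_pos: [0.5944, -0.0742, 0.0991]
ee_rot: [3.14, -0.001, 2.496]
force: [-4.7, 6.4, 9.7]
width: 0.0156
gripper_force: 25.1
[ 0.59437207 -0.07419813  0.09906746] [ 2.05710467  1.83395356 -0.42154272] [ 2.00696037e-01  3.45749413e-01 -3.22863970e-01 -2.02982515e-03
 -9.01576106e-01 -2.41565694e+00]
0.05424208509337487 -3.7543981245370905
```

First 3.1 rad are done. Regrasp with a half turn.

```bash
python3 nudge.py '[{"aperture":0.02},{"aperture":0.035},{"aperture":0.045},{"aperture":0.045},{"aperture":0.045,"trans":[0,0,-0.025]},{"aperture":0.045,"trans":[0,0,-0.055]},{"aperture":0.045,"trans":[0,0,-0.055],"turn":-0.12},{"aperture":0.045,"trans":[0,0,-0.055],"turn":-0.24},{"aperture":0.045,"trans":[0,0,-0.055],"turn":-0.36},{"aperture":0.045,"trans":[0,0,-0.055],"turn":-0.48},{"aperture":0.045,"trans":[0,0,-0.055],"turn":-0.6},{"aperture":0.045,"trans":[0,0,-0.055],"turn":-0.72},{"aperture":0.045,"trans":[0,0,-0.055],"turn":-0.84},{"aperture":0.045,"trans":[0,0,-0.055],"turn":-0.96},{"aperture":0.045,"trans":[0,0,-0.055],"turn":-1.08},{"aperture":0.045,"trans":[0,0,-0.055],"turn":-1.2},{"aperture":0.045,"trans":[0,0,-0.055],"turn":-1.32},{"aperture":0.045,"trans":[0,0,-0.055],"turn":-1.44},{"aperture":0.045,"trans":[0,0,-0.055],"turn":-1.56},{"aperture":0.045,"trans":[0,0,-0.055],"turn":-1.56}]' 25|head -3
python3 nudge.py '[{"aperture":0.045,"turn":-0.12},{"aperture":0.045,"turn":-0.24},{"aperture":0.045,"turn":-0.36},{"aperture":0.045,"turn":-0.48},{"aperture":0.045,"turn":-0.6},{"aperture":0.045,"turn":-0.72},{"aperture":0.045,"turn":-0.84},{"aperture":0.045,"turn":-0.96},{"aperture":0.045,"turn":-1.08},{"aperture":0.045,"turn":-1.2},{"aperture":0.045,"turn":-1.32},{"aperture":0.045,"turn":-1.44},{"aperture":0.045,"turn":-1.56},{"aperture":0.045,"turn":-1.58},{"aperture":0.045,"turn":-1.58}]' 25
python3 -c "
from h import *
a=-3.7544+np.pi;goto(.55+.055*np.cos(a),-.043+.055*np.sin(a),.0985,a+np.pi)
goto(.5944,-.0742,.0985,2.496-np.pi)"
```

```text
t: 14.37
eef_pos: [0.5951, -0.0751, 0.1528]
ee_rot: [3.141, -0.0, -2.213]
t: 15.62
eef_pos: [0.595, -0.075, 0.1529]
ee_rot: [3.141, 0.0, -0.643]
force: [0.7, 0.4, 0.3]
width: 0.0447
gripper_force: 0.0
dx -0.0003 dy -0.0003 dz 0.0544 turn 3.111 dist 0.054 q [ 0.2   0.29 -0.26  0.   -1.02  0.73] t 15.6167
dx -0.0010 dy -0.0003 dz 0.0544 turn 0.002 dist 0.054 q [ 0.2   0.29 -0.26  0.   -1.02  0.73] t 15.6167
```

```bash
python3 nudge.py '[{"aperture":0.045,"trans":[0,0,0.03]},{"aperture":0.045,"trans":[0,0,0.05]},{"aperture":0.045,"trans":[0,0,0.0535]},{"aperture":0.03,"trans":[0,0,0.0535]},{"aperture":0.01,"trans":[0,0,0.0535]},{"aperture":0,"trans":[0,0,0.0535]},{"aperture":0,"trans":[0,0,0.0535]},{"aperture":0,"trans":[0,0,0.0535]},{"aperture":0,"trans":[0,0,0.0535]},{"aperture":0,"trans":[0,0,0.0535]},{"aperture":0,"trans":[0,0,0.0535]}]' 25
```

```text
t: 16.53
eef_pos: [0.5956, -0.0751, 0.1006]
ee_rot: [-3.141, -0.001, -0.639]
force: [-0.4, -0.0, 4.9]
width: 0.0157
gripper_force: 25.0
```

```bash
python3 nudge.py '[{"aperture":0,"trans":[-0.0004,0.0066,0],"turn":0.12},{"aperture":0,"trans":[-0.0016,0.0131,0],"turn":0.24},{"aperture":0,"trans":[-0.0035,0.0194,0],"turn":0.36},{"aperture":0,"trans":[-0.0062,0.0254,0],"turn":0.48},{"aperture":0,"trans":[-0.0096,0.0311,0],"turn":0.60},{"aperture":0,"trans":[-0.0137,0.0363,0],"turn":0.72},{"aperture":0,"trans":[-0.0183,0.0410,0],"turn":0.84},{"aperture":0,"trans":[-0.0235,0.0451,0],"turn":0.96},{"aperture":0,"trans":[-0.0291,0.0485,0],"turn":1.08},{"aperture":0,"trans":[-0.0351,0.0513,0],"turn":1.20},{"aperture":0,"trans":[-0.0414,0.0533,0],"turn":1.32},{"aperture":0,"trans":[-0.0478,0.0545,0],"turn":1.44},{"aperture":0,"trans":[-0.0544,0.0550,0],"turn":1.56},{"aperture":0,"trans":[-0.0610,0.0547,0],"turn":1.68},{"aperture":0,"trans":[-0.0675,0.0536,0],"turn":1.80},{"aperture":0,"trans":[-0.0738,0.0517,0],"turn":1.92},{"aperture":0,"trans":[-0.0799,0.0491,0],"turn":2.04},{"aperture":0,"trans":[-0.0856,0.0457,0],"turn":2.16},{"aperture":0,"trans":[-0.0908,0.0417,0],"turn":2.28},{"aperture":0,"trans":[-0.0956,0.0372,0],"turn":2.40}]' 25;  python3 -c "
from h import *
p=arm.get_state();print(p['moment'],p['q']);d=p['eef_pos'][:2]-[.55,-.043];print(np.hypot(*d),np.arctan2(d[1],d[0])-np.pi)"
```

```text
t: 18.2
eef_pos: [0.4958, -0.0474, 0.1006]
ee_rot: [-3.142, 0.0, -3.043]
force: [-3.8, 3.9, 8.5]
width: 0.0161
gripper_force: 25.3
[1.10119277 1.51912589 0.6869193 ] [ 3.00142133e-01  1.92971766e-01 -5.41343629e-01  1.25729570e-04
 -8.36134246e-01 -1.77274851e+00]
0.054361390015509936 -6.202853202671124
```

```bash
python3 nudge.py '[{"aperture":0,"trans":[-0.0004,0.0066,0],"turn":0.12},{"aperture":0,"trans":[-0.0016,0.0131,0],"turn":0.24},{"aperture":0,"trans":[-0.0035,0.0194,0],"turn":0.36},{"aperture":0,"trans":[-0.0062,0.0254,0],"turn":0.48},{"aperture":0,"trans":[-0.0096,0.0311,0],"turn":0.60},{"aperture":0,"trans":[-0.0137,0.0363,0],"turn":0.72},{"aperture":0,"trans":[-0.0137,0.0363,0],"turn":0.72}]' 25 | egrep 'pos|rot|force'
python3 nudge.py '[{"aperture":0.02},{"aperture":0.035},{"aperture":0.045},{"aperture":0.045},{"aperture":0.045,"trans":[0,0,-0.025]},{"aperture":0.045,"trans":[0,0,-0.055]},{"aperture":0.045,"trans":[0,0,-0.055],"turn":-0.12},{"aperture":0.045,"trans":[0,0,-0.055],"turn":-0.24},{"aperture":0.045,"trans":[0,0,-0.055],"turn":-0.36},{"aperture":0.045,"trans":[0,0,-0.055],"turn":-0.48},{"aperture":0.045,"trans":[0,0,-0.055],"turn":-0.6},{"aperture":0.045,"trans":[0,0,-0.055],"turn":-0.72},{"aperture":0.045,"trans":[0,0,-0.055],"turn":-0.84},{"aperture":0.045,"trans":[0,0,-0.055],"turn":-0.96},{"aperture":0.045,"trans":[0,0,-0.055],"turn":-1.08},{"aperture":0.045,"trans":[0,0,-0.055],"turn":-1.2},{"aperture":0.045,"trans":[0,0,-0.055],"turn":-1.32},{"aperture":0.045,"trans":[0,0,-0.055],"turn":-1.44},{"aperture":0.045,"trans":[0,0,-0.055],"turn":-1.56},{"aperture":0.045,"trans":[0,0,-0.055],"turn":-1.56}]' 25|head -3
python3 nudge.py '[{"aperture":0.045,"turn":-0.12},{"aperture":0.045,"turn":-0.24},{"aperture":0.045,"turn":-0.36},{"aperture":0.045,"turn":-0.48},{"aperture":0.045,"turn":-0.6},{"aperture":0.045,"turn":-0.72},{"aperture":0.045,"turn":-0.84},{"aperture":0.045,"turn":-0.96},{"aperture":0.045,"turn":-1.08},{"aperture":0.045,"turn":-1.2},{"aperture":0.045,"turn":-1.32},{"aperture":0.045,"turn":-1.44},{"aperture":0.045,"turn":-1.56},{"aperture":0.045,"turn":-1.58},{"aperture":0.045,"turn":-1.58}]' 25
python3 - <<'E'
from h import *
print(arm.get_state()["q"])
c=[]
for n,(x,y,w,h,s) in dict(top=(195,130,160,90,2.5),side=(240,130,100,150,4)).items():
    im=eyes.grab_frame(n)[y:y+h,x:x+w,::-1];c.append(cv2.resize(im,None,fx=s,fy=s,interpolation=2))
m=np.zeros((600,800,3),np.uint8)
for i,k in enumerate(c): m[:k.shape[0],400*i:400*i+k.shape[1]]=k
cv2.imwrite("pics/k.png",m)
E
```

```text
eef_pos: [0.5061, -0.0083, 0.1006]
ee_rot: [3.14, -0.001, 2.518]
force: [-7.4, 12.1, 11.2]
gripper_force: 25.0
t: 20.45
eef_pos: [0.506, -0.0106, 0.1544]
ee_rot: [3.142, -0.0, -2.194]
t: 21.7
eef_pos: [0.5059, -0.0105, 0.1545]
ee_rot: [3.141, 0.0, -0.624]
force: [0.1, -0.3, -0.4]
width: 0.0449
gripper_force: 0.0
[ 3.67976839e-01  1.43010974e-01 -4.56936664e-01 -6.99310913e-06
 -9.71066529e-01  5.79119421e-01]
```

View pics/k.png

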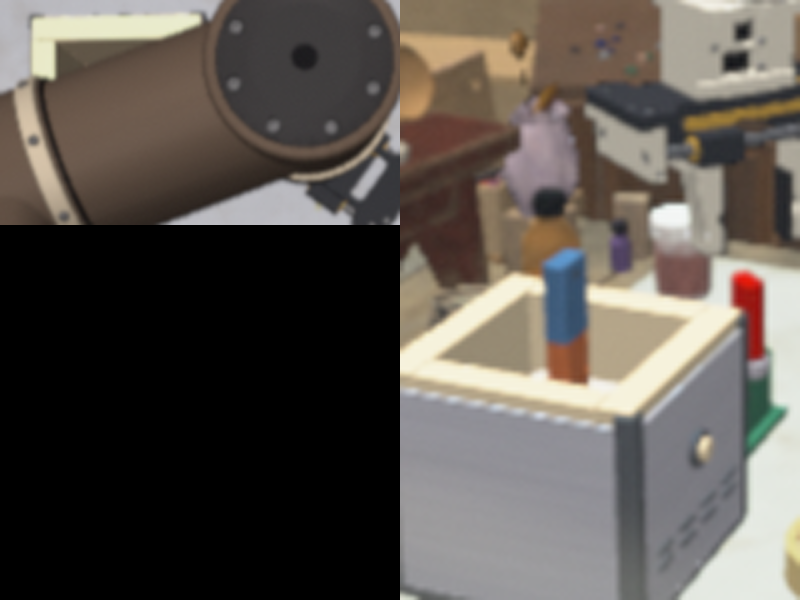

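The lift is down by one full turn and the bar is still upright and seated. Third grasp.

```bash
python3 nudge.py '[{"aperture":0.045,"trans":[-0.0005,-0.0015,0.03]},{"aperture":0.045,"trans":[-0.0005,-0.0015,0.05]},{"aperture":0.045,"trans":[-0.0005,-0.0015,0.0545],"turn":0.02},{"aperture":0.03,"trans":[-0.0005,-0.0015,0.0545],"turn":0.02},{"aperture":0.01,"trans":[-0.0005,-0.0015,0.0545],"turn":0.02},{"aperture":0,"trans":[-0.0005,-0.0015,0.0545],"turn":0.02},{"aperture":0,"trans":[-0.0005,-0.0015,0.0545],"turn":0.02},{"aperture":0,"trans":[-0.0005,-0.0015,0.0545],"turn":0.02},{"aperture":0,"trans":[-0.0005,-0.0015,0.0545],"turn":0.02},{"aperture":0,"trans":[-0.0005,-0.0015,0.0545],"turn":0.02},{"aperture":0,"trans":[-0.0005,-0.0015,0.0545],"turn":0.02}]' 25
python3 nudge.py '[{"aperture":0,"trans":[0.0004,-0.0066,0],"turn":0.12},{"aperture":0,"trans":[0.0016,-0.0131,0],"turn":0.24},{"aperture":0,"trans":[0.0035,-0.0194,0],"turn":0.36},{"aperture":0,"trans":[0.0062,-0.0254,0],"turn":0.48},{"aperture":0,"trans":[0.0096,-0.0311,0],"turn":0.60},{"aperture":0,"trans":[0.0137,-0.0363,0],"turn":0.72},{"aperture":0,"trans":[0.0183,-0.0410,0],"turn":0.84},{"aperture":0,"trans":[0.0235,-0.0451,0],"turn":0.96},{"aperture":0,"trans":[0.0291,-0.0485,0],"turn":1.08},{"aperture":0,"trans":[0.0351,-0.0513,0],"turn":1.20},{"aperture":0,"trans":[0.0414,-0.0533,0],"turn":1.32},{"aperture":0,"trans":[0.0478,-0.0545,0],"turn":1.44},{"aperture":0,"trans":[0.0544,-0.0550,0],"turn":1.56},{"aperture":0,"trans":[0.0610,-0.0547,0],"turn":1.68},{"aperture":0,"trans":[0.0675,-0.0536,0],"turn":1.80},{"aperture":0,"trans":[0.0738,-0.0517,0],"turn":1.92},{"aperture":0,"trans":[0.0738,-0.0517,0],"turn":1.92}]' 25
python3 -c "
from h import *
p=arm.get_state();print(p['moment'],p['q']);d=p['eef_pos'][:2]-[.55,-.043];print(np.hypot(*d),np.arctan2(d[1],d[0])-np.pi)"
```

```text
t: 22.72
eef_pos: [0.507, -0.0087, 0.101]
ee_rot: [-3.141, -0.001, -0.638]
force: [-2.2, 0.2, 6.1]
width: 0.0158
gripper_force: 25.0
t: 24.13
eef_pos: [0.5975, -0.0115, 0.101]
ee_rot: [-3.141, 0.001, -2.567]
force: [-1.0, 0.1, 5.6]
width: 0.0157
gripper_force: 25.1
[-0.15492167  0.29321586 -0.51151788] [ 3.07605634e-01  3.40959476e-01 -3.25859393e-01  1.29868199e-04
 -9.02758591e-01 -1.30369648e+00]
0.056973084207982236 -2.555340051033536
```

```bash
python3 nudge.py '[{"aperture":0,"trans":[0.0001,-0.0033,0],"turn":0.06},{"aperture":0,"trans":[0.0004,-0.0066,0],"turn":0.12},{"aperture":0,"trans":[0.0009,-0.0099,0],"turn":0.18},{"aperture":0,"trans":[0.0016,-0.0131,0],"turn":0.24},{"aperture":0,"trans":[0.0016,-0.0131,0],"turn":0.24}]' 25
for i in 1 2; do python3 nudge.py '[{"aperture":0,"trans":[0.0001,-0.0033,0],"turn":0.06},{"aperture":0,"trans":[0.0001,-0.0033,0],"turn":0.06}]' 25|egrep 'pos|rot|force'; done
```

```text
t: 24.55
eef_pos: [0.603, -0.0229, 0.101]
ee_rot: [3.141, 0.001, -2.803]
force: [-1.4, 1.2, 4.8]
width: 0.0157
gripper_force: 25.0
eef_pos: [0.604, -0.0259, 0.101]
ee_rot: [3.141, 0.001, -2.862]
force: [-1.7, 2.1, 6.2]
gripper_force: 25.0
eef_pos: [0.6047, -0.0291, 0.101]
ee_rot: [3.141, 0.001, -2.922]
force: [-2.3, 2.2, 6.1]
gripper_force: 25.0
```

```bash
for i in 1 2 3; do python3 nudge.py '[{"aperture":0,"trans":[0.0001,-0.0033,0],"turn":0.06},{"aperture":0,"trans":[0.0001,-0.0033,0],"turn":0.06}]' 25|egrep 'pos|rot|force: \['; done
```

```text
eef_pos: [0.6054, -0.0323, 0.101]
ee_rot: [3.141, 0.001, -2.982]
force: [-2.0, 2.2, 6.3]
eef_pos: [0.6058, -0.0356, 0.101]
ee_rot: [3.141, 0.001, -3.042]
force: [-1.8, 2.9, 5.7]
eef_pos: [0.606, -0.0382, 0.101]
ee_rot: [3.14, 0.001, -3.101]
force: [-2.2, 7.3, 7.2]
```

```bash
for i in 1 2; do python3 nudge.py '[{"aperture":0,"trans":[0.0001,-0.002,0],"turn":0.036},{"aperture":0,"trans":[0.0001,-0.002,0],"turn":0.036}]' 25|egrep 'pos|rot|force: \['; done
```

```text
eef_pos: [0.6058, -0.0383, 0.1009]
ee_rot: [3.138, 0.002, -3.136]
force: [-4.9, 15.9, 9.1]
eef_pos: [0.6055, -0.0385, 0.1009]
ee_rot: [3.136, 0.002, 3.112]
force: [-8.8, 25.3, 10.8]
```

At the stop: force is up to 25 N with no motion. Relax the push, release and retreat.

```bash
python3 nudge.py '[{"aperture":0,"trans":[-0.0001,0.003,0],"turn":-0.05},{"aperture":0,"trans":[-0.0001,0.003,0],"turn":-0.05},{"aperture":0.02,"trans":[-0.0001,0.003,0],"turn":-0.05},{"aperture":0.03,"trans":[-0.0001,0.003,0],"turn":-0.05},{"aperture":0.045,"trans":[-0.0001,0.003,0],"turn":-0.05},{"aperture":0.045,"trans":[-0.0001,0.003,0],"turn":-0.05},{"aperture":0.045,"trans":[0,0.003,-0.03],"turn":-0.05},{"aperture":0.045,"trans":[0,0.003,-0.07],"turn":-0.05},{"aperture":0.045,"trans":[0,0.003,-0.11],"turn":-0.05},{"aperture":0.045,"trans":[0,0.003,-0.15],"turn":-0.05},{"aperture":0.045,"trans":[0.04,0.003,-0.15],"turn":-0.05},{"aperture":0.045,"trans":[0.08,0.003,-0.15],"turn":-0.05},{"aperture":0.045,"trans":[0.12,0.003,-0.15],"turn":-0.05},{"aperture":0.045,"trans":[0.12,0.003,-0.15],"turn":-0.05}]' 25
python3 - <<'E'
from h import *
c=[]
for n,(x,y,w,h,s) in dict(top=(190,110,270,180,1.48),side=(240,150,180,180,2.2)).items():
    im=eyes.grab_frame(n)[y:y+h,x:x+w,::-1];c.append(cv2.resize(im,None,fx=s,fy=s,interpolation=2))
m=np.zeros((600,800,3),np.uint8)
for i,k in enumerate(c): m[:k.shape[0],400*i:400*i+k.shape[1]]=k[:,:400]
cv2.imwrite("pics/z.png",m)
E
```

```text
t: 26.88
eef_pos: [0.4793, -0.0377, 0.2503]
ee_rot: [3.14, -0.001, -3.122]
force: [-1.8, 0.3, -0.6]
width: 0.0446
gripper_force: 0.0
```

View pics/z.png

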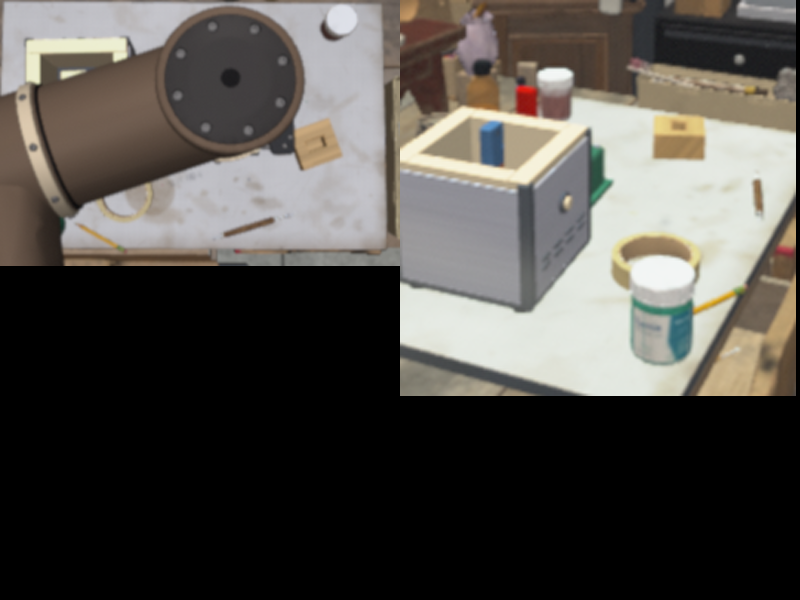

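The bar stands upright inside the kiln, with its top near side pixel (280.9,206). The jars and tape haven't moved and the gripper is clear. I'll check the height and hand in.

```bash
python3 -c "
from h import *
print(proj('side',[.5455,.157,.168]))
print(arm.get_state()['force'],ticket.job_done())"
```

```text
[281.16969548 205.7024797 ]
the job is handed in; nothing more can be done
[ 0.69833034 -0.18474017  0.96978141] None
```

The job is handed in at about 27 s of the 72 s: the bar stands upright in the block's pocket, and the crank turned the lift down until it stopped moving under a 25 N push. The last picture shows the bar top at the lowered height, and the jars and tape look unmoved.

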